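# Gauge the galvanising on a pipe cap

## Robot

A 7-joint arm with a two-finger parallel gripper is mounted at the origin on the work surface. World frame = base frame: x ahead of the robot, y to its left, z up, the work surface at z = 0. Lengths are in m, angles in rad, forces in N, time in s.
With the tool pointing down it reaches from about 0.425 to 0.925 m from the base axis. Payload 6.8 kg.
Tool frame: the origin (TCP) lies midway between the tips of the shut fingers; the grasp point (between the pads) lies 19 mm behind it; y points along the fingers, z is the direction in which the jaws open and shut, and the axes are right-handed (so a half turn about y gives the same grasp; the last joint's range is limited). The gripper opens to 85 mm and grips with 20 to 120 N. Pads are 22 mm wide; open, the fingers measure 114 mm over their backs; the gripper's body (76 mm by 85 mm) begins 54 mm behind the grasp point. The pads swing forward as they close: fully open they stand 13 mm farther back than shut.
Start: joints at [-1.267, 0.477, 0.022, 1.555, -0.011, 1.109, -0.083], TCP at [0.27, 0.619, 0.231] pointing down, gripper open.
Joint ranges: [-2.96, 2.96], [-0.34, 2.1], [-1.41, 1.46], [0.24, 2.44], [-1.37, 4.51], [0.17, 1.92], [-2.96, 2.96]. Speed limits (rad/s): [2.39, 2.39, 3.14, 3.14, 3.14, 3.14, 3.14].

## Interface

Orientations are given as a unit quaternion [w, x, y, z].
In Python, from station import bot gives the robot as it stands. The module is installed in compiled form; this text tells all that it offers.
- The arm moves only by the shell command python3 -m crank 'ROWS' [FORCE]. ROWS is JSON, a list of rows, each an object with "linear": the shift along the tool's x, y, z in m, a list of three; "dr": the turn, a rotation vector about the tool's x, y, z in degrees, a list of three; "hand": the gripper command: -1 is shut, 1 is fully open, values between are in proportion. A call has 1 to 10 rows; each row is the pose to reach, as a shift and turn from the pose commanded when the call began, along the tool's axes at that moment; what a row does not reach only later rows make up. A row lasts 1/12 s, in which the tool goes at most 41.7 mm and 7.16 degrees, less where a joint would pass 70% of its speed; a pose out of reach is approached as far as the arm can. A call with a gripper value outside its range is refused whole. The fingers move at their own pace and stop on an object; FORCE is the grip in N (left out, the last holds). Time passes only in rows, so rows that repeat a pose let the fingers close. It gives the time, the measured TCP pose, the force and the opening at its end, in the units of the state.
- bot.get_obs(): the state, without advancing time (a new reading comes with each control period).
- bot.read_camera(name): name is "side" or "top"; returns the picture (400x640x3 uint8, blue, green, red); there is no depth.
- bot.camera_params(name): a dict with "K" (3x3 intrinsics, pixels), "k1" (the pictures are not rectified: a ray, as slopes to the right and down, at radius r is drawn at 1 + k1 r^2 times it, then the intrinsics apply), "R" (3x3) and "t" (3): a world point X has camera coordinates R X + t. Camera axes: x right, y down, z forward; pixel columns grow to the right and rows downward; lengths in m; the calibration is good to about 2 mm. A picture is of the moment at which its call begins. camera_params takes no time and is no camera call.
- bot.hand_in(): hands the job in, once; it reports no verdict.
Trained networks look in the newest picture that a camera, given by its name, has taken for a name from the list of things; names that differ only in an ending like _2 or _b are one class to them, and where a whole thing is asked for, a point or a joint stands for the part that bears it (a point fixed in the world has none). Each returns a list of dicts, best first, with "score" (0 to 1); they miss things now and then, are a little off and sometimes report something else, mostly with a low value. They report only what shows in the picture. A call takes as long as a camera call. They do not tell look-alikes from the thing itself.
- bot.search_frame(camera, target): "extent" ([left, top, right, bottom] in pixels, round what is visible of it).
- bot.cut_out(camera, target): "pixels" (400x640 bool, what is visible of it) and "extent" ([left, top, right, bottom] in pixels, round what is visible of it).
- bot.place_of(camera, target): "xy" ([column, row] in pixels: a listed point, or the origin of a listed thing).
The state is a dict: "t": time; "q": joint angles; "joint_vel": joint speeds; "joint_torque": joint torques, N m; "eef_pos": TCP position; "tool_rot": TCP orientation; "contact_force": force on the tool from outside, world axes, zero at the start; "torque": the same for the moment, N m; "gripper_width": opening from 0.0 (shut) to 1.0 (fully open).
Only numpy, scipy, OpenCV 4.12 (cv2) and the standard library are available. Lean on these libraries where they do the work, as an engineer would, in place of code of your own. Each camera call takes 0.05 s, during which the arm holds its last target. There are 200 camera calls.

## Task

Check the zinc coating on the larger of the two octagonal pipe caps on the rubber mat: turn that cap over on the mat so that it stands mouth-down with its closed end up, and let go of it. Then take the coating-thickness gauge out of its cradle and hold its sprung probe on the ringed spot on the cap's closed end, the gauge upright and square to the face, pressing lightly so that the probe is pushed about halfway in, never hard. Finish while still holding the gauge there in the gripper, touching nothing but the spot, and leave the other fittings and things on the bench where they are.

Things in the scene. Friction and masses are not known exactly. Their poses are not given: they have to be found in the camera images.
- mat: Black rubber bench mat, 260 (x) by 460 (y) by 3 mm thick, fixed to the bench; its yaw is within 0.12 rad of zero. Origin: centre of its underside, on the bench.
- cap: The cap to gauge, the larger of two on the mat: octagonal galvanised-iron cup, 56 mm across flats, 44 mm tall, 0.36 kg, wall 5.5 mm, flat closed end 7 mm thick. Starts mouth-up. Origin: centre of the closed end's outer face; z points out of the mouth. Flats face along x, y and the diagonals between. Laid on a flat it stays, its axis 28 mm above the mat; mouth-down, its closed end is 44 mm above the mat.
- mouth (a point): Centre of the larger cap's open mouth, in the plane of its rim, 44 mm along the cap's z from its origin; the round threaded bore is about 45 mm wide and 37 mm deep. Axes as the cap's.
- spot (a point): Marked spot to be gauged: a thin black ring, 17 mm outside and 14 mm inside diameter, drawn with a marker on the outer face of the cap's closed end (underneath at the start). This point is the centre of the ring, on the face, 10 mm from the cap's axis towards its x axis. Axes as the cap's.
- gauge: Hand-held coating-thickness gauge: grey housing 27 (x) by 62 (y) by 105 mm (z), 0.18 kg, display on its -x face, rubber grip ribs on both broad faces near the top. Origin: centre of the housing's lower end; z runs up its length, away from the probe that sticks out 24 mm below. Starts in its cradle, probe down, z leaning 0.26 rad from vertical towards its +x side.
- probe_tip (a point): Flat tip, 10 mm in diameter, of the gauge's steel probe (a pin 16 mm in diameter, on the axis of the housing). This point is the centre of the tip face: 24 mm below the housing's lower end when the probe is out. Axes as the gauge's.
- probe (a joint): How far the sprung probe is pushed into the housing, in m: 0 fully out, 0.008 fully in. Its spring pushes with 2 N fully out, 3.6 N halfway and 5.2 N fully in.
- cradle: Black plastic cradle fixed to the bench, foot 90 by 86 mm. Origin: centre of its underside. Its pocket leans 0.26 rad from vertical towards its +x; the gauge stands in it, origin 42 mm above the cradle's, housing free from 24 mm up its length, 2 mm of play at the sides and front. Draw the gauge out along its own z axis by 30 mm before moving it aside.
- small_cap: Bystander on the mat: a smaller octagonal cap of the same make, 41 mm across flats, 32 mm tall, mouth-up. It and the larger cap may be in either place. Origin: centre of its underside.
- tee: Bystander: galvanised pipe tee lying on the bench, run 84 mm, 50 mm thick. Origin: on the bench under the middle of its run.
- bend: Bystander: black plastic waste-pipe bend lying flat, legs 80 mm, 60 mm thick. Origin: on the bench under its corner.
- coupling: Bystander: white plastic pipe coupling standing on end, 58 mm in diameter, 60 mm tall. Origin: centre of its underside.
- zero_plate: Bystander: the gauge's steel zero plate, a disc 44 mm in diameter, 7 mm thick. Origin: centre of its underside.
- marker: Bystander: a marker pen lying on the bench, 120 by 14 by 14 mm. Origin: on the bench under it.
- tape: Bystander: roll of brown parcel tape lying flat, 96 mm in diameter, 48 mm tall. Origin: centre of its underside.
Things that resemble listed ones, but are neither listed nor needed, are in the scene too. Several things have the shape of the gauge; the one meant has the colours described above. What is shaped like the cap but red is not meant.

How it is judged:
On the way, in this order (a step that is already met when the one before it is completed fails the run):
1. the larger cap stands mouth-down on the mat, at rest and let go (angle between cap's own z axis and vertical above 3.05 rad and height (world z) of cap between 0.043 and 0.051 m and x of cap in the frame of mat between -0.13 and 0.13 m and y of cap in the frame of mat between -0.23 and 0.23 m and linear speed of cap below 0.02 m/s and contact force between cap and the arm below 0.3 N and contact force between cap and the fingers below 0.3 N), for 0.3 s.
2. the gauge is out of its cradle, carried by the gripper alone (contact force between gauge and the fingers above 1 N and contact force between gauge and cradle below 0.05 N and distance between gauge and cradle above 0.07 m and contact force between gauge and cap below 0.05 N), for 0.2 s.
At the end, for the whole second after the job is handed in: Larger cap mouth-down on the mat, still, level within 5 degrees, not touched by the robot; gauge in the fingers, upright within 0.1 rad, probe tip within 6 mm of the spot, probe in by 1.5 to 7.2 mm with 1 to 9 N, touching nothing else; other things within 30 mm of their starts (all of step 1 and horizontal distance between probe_tip and spot below 0.006 m and distance between probe_tip and spot below 0.0075 m and angle between gauge's own z axis and vertical below 0.1 rad and value of joint probe between 0.0015 and 0.0072 m and contact force between gauge and cap between 1 and 9 N and contact force between gauge and the fingers above 1 N and contact force between gauge and cradle below 0.05 N and contact force between gauge and mat below 0.05 N and contact force between gauge and small_cap below 0.05 N and linear speed of gauge below 0.02 m/s and distance of each of small_cap, tee, bend, coupling, zero_plate, marker, tape from where it was at the start of the episode below 0.03 m); the arm keeps its last pose, push and grip.
It fails at once if the gauge is pressed on the cap with more than 20 N (contact force between gauge and cap above 20 N).
It fails at once if another fitting or thing on the bench is moved by more than 40 mm (distance of any of small_cap, tee, bend, coupling, zero_plate, marker, tape from where it was at the start of the episode above 0.04 m).
It also fails if it takes over 72 s, if anything falls off the work surface, if the arm or the gripper's body presses on something with over 40 N, if the wrist force passes 120 N, or if a joint passes its speed limit or range.

## Working session

There is one attempt and no reset: what is moved stays moved. The work goes in short steps, Python scripts to look and compute and a shell command to move; the robot and the scene stay as the last step left them, time stands still between calls to the robot, and variables do not carry over. Pictures are saved under pics/ and viewed, about 8 in all and at most 12, crops included, and the job is handed in when it is done.

```bash
mkdir -p pics; cat > h.py <<'E'
import numpy as np, cv2
from station import bot
from scipy.spatial.transform import Rotation as Rt
def P(n):
    p=bot.camera_params(n); return np.array(p["K"]),p["k1"],np.array(p["R"]),np.array(p["t"])
def ray(n,uv):
    K,k1,R,t=P(n)
    d=cv2.undistortPoints(np.array([[uv]],float),K,np.array([k1,0,0,0.]))[0,0]
    return -R.T@t, R.T@np.array([d[0],d[1],1])
def onz(n,uv,z):
    o,d=ray(n,uv); return o+d*(z-o[2])/d[2]
def proj(n,X):
    K,k1,R,t=P(n); return cv2.projectPoints(np.array(X,float).reshape(-1,3),cv2.Rodrigues(R)[0],t,K,np.array([k1,0,0,0.]))[0].reshape(-1,2)
def tri(a,b):
    (o1,d1),(o2,d2)=ray("top",a),ray("side",b)
    s=np.linalg.lstsq(np.c_[d1,-d2],o2-o1,rcond=None)[0]
    p,q=o1+d1*s[0],o2+d2*s[1]; return (p+q)/2,np.linalg.norm(p-q)
def rot():
    q=bot.get_obs()["tool_rot"]; return Rt.from_quat([q[1],q[2],q[3],q[0]])
E
python3 - <<'E'
from h import *
for c in("top","side"):
    cv2.imwrite(f"pics/{c}0.png",bot.read_camera(c))
    print(c,-P(c)[2].T@P(c)[3],P(c)[0][0,0])
    for n in("cap","small_cap","mouth","gauge","cradle","mat","probe_tip"):
        print(n,[(round(d["score"],2),np.round(d["xy"]).tolist()) for d in bot.place_of(c,n)][:4],[np.round(d["extent"]).tolist() for d in bot.search_frame(c,n)][:4])
o=bot.get_obs();print(o["eef_pos"],rot().as_matrix().round(2),o["gripper_width"],o["t"])
E
```

```text
top [0.38269589 0.03670323 1.28255918] 478.73751303465764
cap [(0.91, [401.0, 184.0]), (0.8, [324.0, 213.0])] [[312.0, 203.0, 334.0, 228.0], [388.0, 169.0, 414.0, 195.0], [450.0, 154.0, 491.0, 189.0], [192.0, 164.0, 364.0, 264.0]]
small_cap [(0.63, [239.0, 215.0])] [[229.0, 202.0, 248.0, 223.0]]
mouth [(0.96, [405.0, 180.0]), (0.6, [322.0, 217.0])] [[312.0, 207.0, 335.0, 232.0], [392.0, 170.0, 414.0, 192.0]]
gauge [(0.68, [480.0, 293.0]), (0.56, [424.0, 230.0]), (0.17, [324.0, 214.0])] [[438.0, 279.0, 491.0, 308.0], [414.0, 210.0, 454.0, 239.0]]
cradle [(0.84, [422.0, 233.0])] [[404.0, 212.0, 444.0, 256.0], [452.0, 150.0, 492.0, 187.0]]
mat [(0.94, [278.0, 213.0])] [[192.0, 164.0, 364.0, 264.0]]
probe_tip [(0.56, [493.0, 296.0])] [[312.0, 203.0, 333.0, 228.0], [486.0, 295.0, 490.0, 300.0]]
side [0.09764146 0.98510239 0.89010028] 464.81813059462235
cap [] []
small_cap [] []
mouth [] [[408.0, 186.0, 423.0, 196.0]]
gauge [(0.6, [440.0, 158.0])] [[420.0, 154.0, 447.0, 177.0]]
cradle [(0.64, [351.0, 143.0])] []
mat [] [[233.0, 229.0, 371.0, 305.0], [334.0, 127.0, 344.0, 134.0]]
probe_tip [] [[277.0, 149.0, 302.0, 168.0]]
[0.27014912 0.61858335 0.23133432] [[ 0.92 -0.    0.4 ]
 [-0.4   0.    0.92]
 [-0.   -1.    0.  ]] 1.0011648146038223 1.5
```

View pics/top0.png

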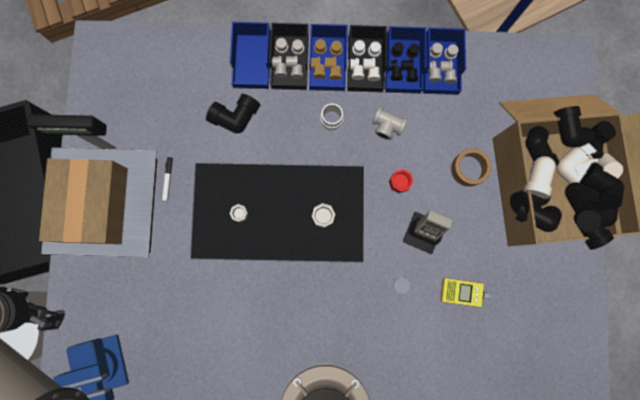

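View pics/side0.png

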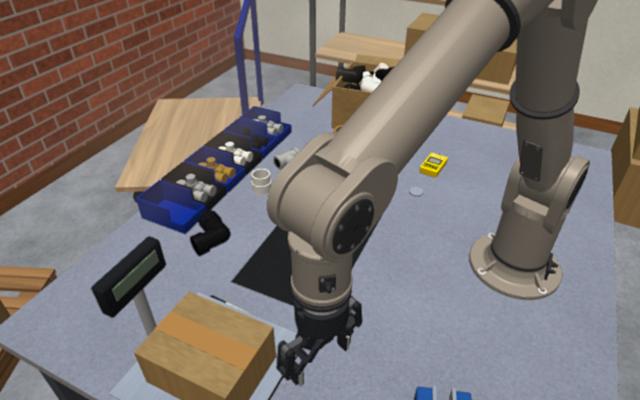

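The top view shows the larger cap at about (324,215), the small cap at (239,213), the grey gauge in its cradle at about (425,230), and red and yellow look-alikes. The side view is blocked by the arm. Next I'll crop in on the larger cap and the gauge and work out positions.

```bash
python3 - <<'E'
from h import *
im=bot.read_camera("top")
a=cv2.resize(im[190:240,295:355],None,fx=8,fy=8,interpolation=cv2.INTER_CUBIC)
b=cv2.resize(im[195:265,390:460],None,fx=6,fy=6,interpolation=cv2.INTER_CUBIC)
h=max(a.shape[0],b.shape[0]); c=np.zeros((h,a.shape[1]+b.shape[1],3),np.uint8)
c[:a.shape[0],:a.shape[1]]=a; c[:b.shape[0],a.shape[1]:]=b; cv2.imwrite("pics/crop1.png",cv2.resize(c,None,fx=.85,fy=.85))
for n in("cap","small_cap","cradle","gauge"):
  for d in bot.cut_out("top",n)[:3]:
    m=d["pixels"].astype(np.uint8); cs=max(cv2.findContours(m,0,1)[0],key=cv2.contourArea); r=cv2.minAreaRect(cs)
    print(n,round(d["score"],2),np.round(r,1) if 0 else r, m.sum(), onz("top",r[0],.025).round(3))
for p in [(192,164),(364,164),(364,262),(192,260),(324,215),(239,213),(332,115),(389,122),(402,285),(472,166)]: print(p,onz("top",p,0).round(3))
E
```

```text
cap 0.85 ((322.90386962890625, 215.48077392578125), (21.57277488708496, 22.945589065551758), 11.309932708740234) 417 [0.505 0.019 0.025]
cap 0.72 ((400.7500305175781, 180.74996948242188), (22.135942459106445, 24.349536895751953), 71.56504821777344) 450 [ 0.604 -0.186  0.025]
cap 0.38 ((238.0, 213.0), (16.0, 16.0), 90.0) 226 [0.504 0.244 0.025]
small_cap 0.6 ((239.0, 214.0), (16.0, 16.0), 90.0) 224 [0.502 0.241 0.025]
cradle 0.56 ((424.087646484375, 233.42782592773438), (35.232513427734375, 33.201820373535156), 23.96249008178711) 626 [ 0.465 -0.248  0.025]
gauge 0.89 ((433.6000671386719, 225.80003356933594), (30.4105224609375, 26.832815170288086), 26.56505012512207) 695 [ 0.486 -0.273  0.025]
gauge 0.58 ((465.3846740722656, 292.423095703125), (49.73793029785156, 24.558874130249023), 7.125016689300537) 1047 [ 0.314 -0.357  0.025]
(192, 164) [0.637 0.381 0.   ]
(364, 164) [ 0.651 -0.089  0.   ]
(364, 262) [ 0.386 -0.094  0.   ]
(192, 260) [0.378 0.364 0.   ]
(324, 215) [0.508 0.016 0.   ]
(239, 213) [0.507 0.245 0.   ]
(332, 115) [0.787 0.002 0.   ]
(389, 122) [ 0.772 -0.157  0.   ]
(402, 285) [ 0.328 -0.195  0.   ]
(472, 166) [ 0.655 -0.386  0.   ]
```

View pics/crop1.png

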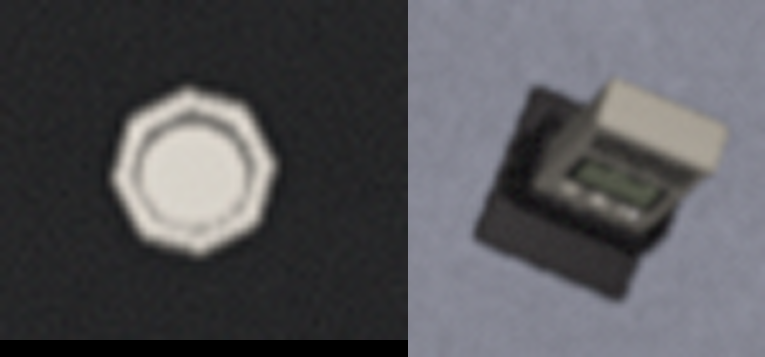

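```bash
cat >> h.py <<'E'
from scipy.optimize import minimize
S=8
def fit(n,mask,box,pts,x0,steps):
    l,t,r,b=box; m=cv2.resize(mask[t:b,l:r].astype(np.float32),None,fx=S,fy=S,interpolation=cv2.INTER_LINEAR)>.5
    def cost(x):
        uv=(proj(n,pts(x))-[l,t]+.5)*S-.5
        g=np.zeros(m.shape,np.uint8); cv2.fillConvexPoly(g,cv2.convexHull((uv*16).astype(np.int32)),1,shift=4)
        return 1-(m&(g>0)).sum()/max(1,(m|(g>0)).sum())
    sim=[x0]+[np.array(x0)+np.eye(len(x0))[i]*steps[i] for i in range(len(x0))]
    o=minimize(cost,x0,method="Nelder-Mead",options=dict(initial_simplex=sim,xatol=1e-5,fatol=1e-5)); return o.x,o.fun
def octa(x,s=.056,z=(.003,.047)):
    a=np.radians(x[2]+22.5+45*np.arange(8)); r=s/2/np.cos(np.pi/8)
    return np.array([[x[0]+r*np.cos(k),x[1]+r*np.sin(k),h] for h in z for k in a])
E
python3 - <<'E'
from h import *
im=bot.read_camera("top"); g=im.min(2)
for t in (95,120): print("cap",fit("top",g>t,(300,192,346,240),octa,[.505,.018,-19],[.01,.01,6]))
def gp(x):
    R=Rt.from_euler("zy",[x[2],np.degrees(.26)],degrees=True).as_matrix()
    return np.array([[x[0],x[1],.042]+R@[a*.0135,b*.031,c] for a in(-1,1) for b in(-1,1) for c in(.024,.105)])
d=bot.cut_out("top","gauge")
for k in d:
    l,t,r,b=map(int,k["extent"])
    if l<440 and t<230 and t>200: print("g",k["score"],fit("top",k["pixels"],(l-6,t-6,r+6,b+6),gp,[.465,-.25,-21],[.01,.01,6]))
m=im[200:265,395:450]; 
d=bot.cut_out("top","cradle")
for k in d: print(k["score"],k["extent"])
def fp(x): 
    R=Rt.from_euler("z",x[2],degrees=True).as_matrix(); return np.array([[x[0],x[1],.0]+R@[a*.045,b*.043,c] for a in(-1,1) for b in(-1,1) for c in(0,.004)])
k=max(d,key=lambda k:k["score"]); 
print("cr",fit("top",k["pixels"]|(0<0),(395,200,455,265),fp,[.465,-.25,-21],[.01,.01,6]))
for x in ([.465,-.25,-21.5],): print(proj("top",fp(x)).round(1)[::2].tolist())
E
```

```text
cap (array([  0.50611013,   0.0195478 , -15.15739642]), np.float64(0.05257495337828144))
cap (array([  0.50605255,   0.01922715, -16.27426393]), np.float64(0.04904225981963184))
g 0.69 (array([  0.46396069,  -0.25307623, -12.17489322]), np.float64(0.15973598751634266))
0.57 [404.3, 211.8, 443.2, 254.4]
cr (array([  0.46729625,  -0.25005897, -21.59345218]), np.float64(0.4559016688097115))
[[431.4, 255.8], [401.6, 243.1], [443.5, 224.8], [414.0, 212.4]]
```

```bash
cat >> h.py <<'E'
def Rtool(jaw,tilt):
    """jaw yaw deg; tilt deg: body leans towards yaw jaw+90 when positive"""
    j=np.radians(jaw); z=np.array([np.cos(j),np.sin(j),0]); d=np.array([-np.sin(j),np.cos(j),0]); t=np.radians(tilt)
    y=-np.sin(t)*d-np.cos(t)*np.array([0,0,1]); return Rt.from_matrix(np.c_[np.cross(y,z),y,z])
def go(grasp,R,off=.025):
    tcp=np.array(grasp)+off*R.as_matrix()[:,1]; o=bot.get_obs(); R0=rot()
    print("lin",R0.inv().apply(tcp-np.array(o["eef_pos"])).round(4).tolist(),"dr",(R0.inv()*R).as_rotvec(degrees=True).round(2).tolist(),"dist",np.linalg.norm(tcp-o["eef_pos"]).round(3),"t",round(o["t"],2),"F",np.round(o["contact_force"],1),"w",round(o["gripper_width"],3),"q",np.round(o["q"],2).tolist())
E
python3 - <<'E'
from h import *
go([.506,.019,.16],Rtool(-17,0))
E
```

```text
lin [0.4561, 0.0963, -0.455] dr [0.0, 83.4, 0.0] dist 0.651 t 1.9 F [ 0.5 -0.1 -0.2] w 1.002 q [-1.27, 0.48, 0.02, 1.56, -0.01, 1.11, -0.08]
```

```bash
python3 -m crank '[{"linear":[0.02,0.0,-0.02],"dr":[0,4,0],"hand":1},{"linear":[0.047,0.005,-0.047],"dr":[0,9,0],"hand":1},{"linear":[0.074,0.01,-0.074],"dr":[0,14,0],"hand":1},{"linear":[0.101,0.015,-0.101],"dr":[0,19,0],"hand":1},{"linear":[0.128,0.02,-0.128],"dr":[0,24,0],"hand":1},{"linear":[0.155,0.025,-0.155],"dr":[0,29,0],"hand":1},{"linear":[0.182,0.03,-0.182],"dr":[0,34,0],"hand":1},{"linear":[0.209,0.035,-0.209],"dr":[0,39,0],"hand":1},{"linear":[0.236,0.04,-0.236],"dr":[0,44,0],"hand":1},{"linear":[0.263,0.045,-0.263],"dr":[0,49,0],"hand":1}]' 60; python3 - <<'E'
from h import *
go([.506,.019,.13],Rtool(-17,-25))
E
```

```text
t: 2.73
eef_pos: [0.4064, 0.2707, 0.1864]
tool_rot: [0.569, -0.569, 0.42, -0.42]
contact_force: [0.4, 0.4, -0.5]
gripper_width: 1.001
lin [0.2612, 0.079, 0.0268] dr [7.42, 33.62, 24.2] dist 0.274 t 2.73 F [ 0.4  0.4 -0.5] w 1.001 q [-0.97, 0.22, 0.29, 2.06, -0.08, 0.87, -0.33]
```

```bash
python3 -m crank '[{"linear":[0.026,0.008,0.003],"dr":[0.8,3.4,2.4],"hand":1},{"linear":[0.058,0.018,0.006],"dr":[1.6,7.4,5.3],"hand":1},{"linear":[0.090,0.027,0.009],"dr":[2.5,11.5,8.3],"hand":1},{"linear":[0.122,0.037,0.0125],"dr":[3.4,15.7,11.3],"hand":1},{"linear":[0.154,0.047,0.016],"dr":[4.4,19.8,14.3],"hand":1},{"linear":[0.186,0.056,0.019],"dr":[5.3,23.9,17.2],"hand":1},{"linear":[0.218,0.066,0.022],"dr":[6.2,28.0,20.2],"hand":1},{"linear":[0.245,0.074,0.025],"dr":[6.9,31.5,22.7],"hand":1},{"linear":[0.261,0.079,0.027],"dr":[7.4,33.6,24.2],"hand":1},{"linear":[0.261,0.079,0.027],"dr":[7.4,33.6,24.2],"hand":1}]'; python3 - <<'E'
from h import *
go([.506,.019,.034],Rtool(-17,-25))
cv2.imwrite("pics/s1.png",bot.read_camera("side"))
cv2.imwrite("pics/t1.png",bot.read_camera("top"))
print(bot.place_of("side","cap"),bot.search_frame("side","cap"))
E
```

```text
t: 3.57
eef_pos: [0.5106, 0.0255, 0.106]
tool_rot: [0.531, -0.287, 0.647, -0.466]
contact_force: [-0.4, -0.3, -0.1]
gripper_width: 1.006
lin [0.037, 0.0872, -0.0025] dr [-0.11, -0.33, 0.16] dist 0.095 t 3.57 F [-0.4 -0.3 -0.1] w 1.006 q [-0.17, 0.4, 0.31, 2.16, -0.89, 0.73, 0.53]
[{'xy': [417.8, 194.5], 'score': 0.7}, {'xy': [335.5, 169.0], 'score': 0.65}, {'xy': [335.9, 215.6], 'score': 0.63}, {'xy': [301.9, 264.7], 'score': 0.53}] [{'extent': [326.3, 200.5, 346.4, 222.3], 'score': 0.95}, {'extent': [328.7, 159.0, 343.6, 175.6], 'score': 0.49}]
```

View pics/s1.png

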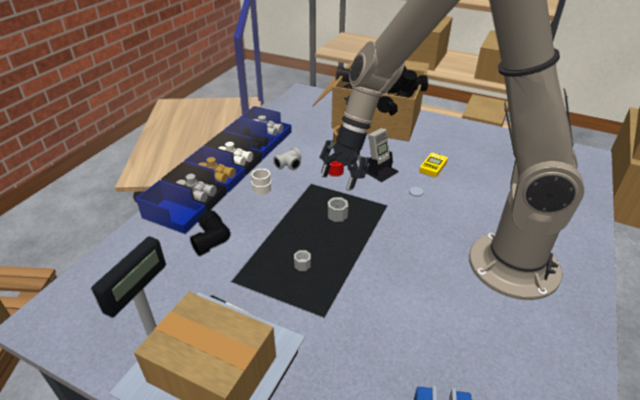

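The side view shows the gripper above and behind the larger cap (cap at (337,210)), with the gauge at (380,150) clear of it. I'll check the cap's position from this camera.

```bash
python3 - <<'E'
from h import *
print(proj("side",bot.get_obs()["eef_pos"]),proj("side",[.506,.0193,.047]))
im=cv2.imread("pics/s1.png");g=im.min(2)
for t in (80,100): print("cap",fit("side",g>t,(322,196,351,226),octa,[.506,.0193,-17],[.008,.008,6]))
E
```

```text
[[333.41176807 187.72985796]] [[336.01559492 202.30351941]]
cap (array([ 5.01840412e-01,  1.86204465e-02, -1.99587164e+01]), np.float64(0.046060563080632555))
cap (array([ 5.02208687e-01,  1.84014363e-02, -1.98680115e+01]), np.float64(0.17622336732083466))
```

```bash
python3 -m crank '[{"linear":[0.006,0.014,-0.001],"dr":[0,0,0],"hand":1},{"linear":[0.014,0.033,-0.002],"dr":[0,0.5,0],"hand":1},{"linear":[0.024,0.056,-0.003],"dr":[0,0.6,0],"hand":1},{"linear":[0.032,0.075,-0.004],"dr":[0,0.6,0],"hand":1},{"linear":[0.037,0.087,-0.0045],"dr":[0,0.6,0],"hand":1},{"linear":[0.037,0.087,-0.0045],"dr":[0,0.6,0],"hand":1},{"linear":[0.037,0.087,-0.0045],"dr":[0,0.6,0],"hand":-1},{"linear":[0.037,0.087,-0.0045],"dr":[0,0.6,0],"hand":-1},{"linear":[0.037,0.087,-0.0045],"dr":[0,0.6,0],"hand":-1},{"linear":[0.037,0.087,-0.0045],"dr":[0,0.6,0],"hand":-1}]' 60; python3 -m crank '[{"linear":[0,0,0],"dr":[0,0,0],"hand":-1},{"linear":[0,0,0],"dr":[0,0,0],"hand":-1},{"linear":[0,0,0],"dr":[0,0,0],"hand":-1},{"linear":[0,0,0],"dr":[0,0,0],"hand":-1}]';python3 - <<'E'
from h import *
go([.504,.019,.09],Rtool(-18,-25))
cv2.imwrite("pics/s2.png",cv2.resize(bot.read_camera("side")[150:250,280:420],None,fx=5,fy=5))
E
```

```text
t: 4.6
eef_pos: [0.5072, 0.0361, 0.0144]
tool_rot: [0.532, -0.287, 0.647, -0.464]
contact_force: [-1.8, -0.4, 6.6]
gripper_width: 0.648
t: 4.93
eef_pos: [0.5072, 0.0361, 0.0144]
tool_rot: [0.532, -0.287, 0.648, -0.464]
contact_force: [-1.8, -0.6, 6.3]
gripper_width: 0.649
lin [-0.0163, -0.0508, 0.002] dr [0.47, 0.63, -0.03] dist 0.053 t 4.93 F [-1.8 -0.6  6.3] w 0.649 q [-0.07, 0.57, 0.18, 2.19, -1.12, 0.59, 0.79]
```

```bash
python3 -m crank '[{"linear":[-0.004,-0.009,0],"dr":[0,0,0],"hand":-1},{"linear":[-0.012,-0.027,0],"dr":[0,0,0],"hand":-1},{"linear":[-0.020,-0.045,0],"dr":[0,0,0],"hand":-1},{"linear":[-0.025,-0.054,0],"dr":[0,0,0],"hand":-1},{"linear":[-0.0224,-0.0541,0],"dr":[0,0,-6],"hand":-1},{"linear":[-0.0198,-0.0545,0],"dr":[0,0,-12],"hand":-1},{"linear":[-0.0173,-0.0552,0],"dr":[0,0,-18],"hand":-1},{"linear":[-0.0148,-0.0562,0],"dr":[0,0,-24],"hand":-1},{"linear":[-0.0125,-0.0573,0],"dr":[0,0,-30],"hand":-1},{"linear":[-0.0103,-0.0588,0],"dr":[0,0,-36],"hand":-1}]';python3 - <<'E'
from h import *
go([.504,.019,.095],Rtool(-18,65))
E
```

```text
t: 5.82
eef_pos: [0.5025, 0.0214, 0.072]
tool_rot: [-0.361, 0.474, -0.526, 0.607]
contact_force: [-0.7, -0.3, -6.5]
gripper_width: 0.651
lin [0.0265, -0.0074, 0.0019] dr [-0.38, 0.68, -53.74] dist 0.028 t 5.82 F [-0.7 -0.3 -6.5] w 0.651 q [-0.83, 0.58, 0.73, 2.07, -0.3, 0.73, -0.24]
```

View pics/s2.png

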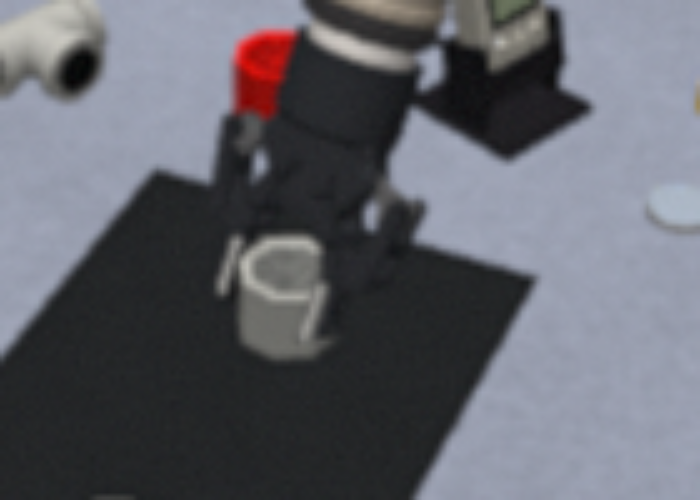

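The crop shows the cap gripped between the pads. I'll carry on with the turn.

```bash
python3 -m crank '[{"linear":[0.0026,-0.0001,0],"dr":[0,0,-6],"hand":-1},{"linear":[0.0052,-0.0005,0],"dr":[0,0,-12],"hand":-1},{"linear":[0.0077,-0.0012,0],"dr":[0,0,-18],"hand":-1},{"linear":[0.0102,-0.0022,0],"dr":[0,0,-24],"hand":-1},{"linear":[0.0125,-0.0033,0],"dr":[0,0,-30],"hand":-1},{"linear":[0.0147,-0.0048,0],"dr":[0,0,-36],"hand":-1},{"linear":[0.0167,-0.0064,0],"dr":[0,0,-42],"hand":-1},{"linear":[0.0186,-0.0083,0],"dr":[0,0,-48],"hand":-1},{"linear":[0.0202,-0.0103,0],"dr":[0,0,-54],"hand":-1},{"linear":[0.0202,-0.0103,0],"dr":[0,0,-54],"hand":-1}]';python3 - <<'E'
from h import *
go([.504,.019,.036],Rtool(-18,65))
cv2.imwrite("pics/s3.png",cv2.resize(bot.read_camera("side")[150:250,280:420],None,fx=5,fy=5))
E
```

```text
t: 6.65
eef_pos: [0.4966, 0.0072, 0.0798]
tool_rot: [-0.048, 0.664, -0.252, 0.702]
contact_force: [0.3, 2.0, -6.1]
gripper_width: 0.644
lin [-0.0455, 0.0311, 0.0037] dr [-0.79, 0.96, 0.33] dist 0.055 t 6.65 F [ 0.3  2.  -6.1] w 0.644 q [-1.15, 1.18, 0.91, 1.79, 0.04, 1.24, -0.61]
```

View pics/s3.png

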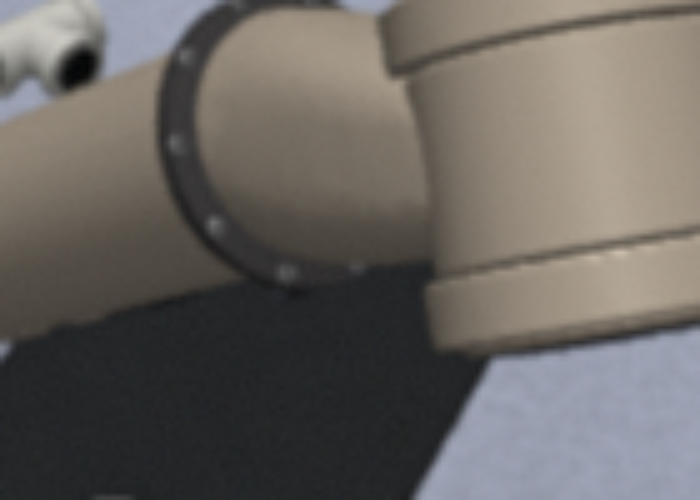

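The arm hides the cap in this view, so I'll lower by force instead.

```bash
python3 -m crank '[{"linear":[-0.009,0.0042,0],"dr":[0,0,0],"hand":-1},{"linear":[-0.022,0.0103,0],"dr":[0,0,0],"hand":-1},{"linear":[-0.034,0.0159,0],"dr":[0,0,0],"hand":-1},{"linear":[-0.043,0.02,0],"dr":[0,0,0],"hand":-1},{"linear":[-0.048,0.0224,0],"dr":[0,0,0],"hand":-1},{"linear":[-0.051,0.0238,0],"dr":[0,0,0],"hand":-1},{"linear":[-0.0516,0.0241,0],"dr":[0,0,0],"hand":-1},{"linear":[-0.0516,0.0241,0],"dr":[0,0,0],"hand":-1}]';python3 - <<'E'
from h import *
go([.504,.019,.031],Rtool(-18,65))
cv2.imwrite("pics/t4.png",cv2.resize(bot.read_camera("top")[180:260,270:390],None,fx=5,fy=5))
E
```

```text
t: 7.37
eef_pos: [0.4965, 0.0036, 0.0276]
tool_rot: [-0.047, 0.661, -0.255, 0.704]
contact_force: [-0.8, 0.0, -3.9]
gripper_width: 0.646
lin [-0.0041, 0.0082, 0.0023] dr [-0.53, 0.55, 0.06] dist 0.009 t 7.37 F [-0.8  0.  -3.9] w 0.646 q [-1.12, 1.25, 0.86, 1.77, -0.01, 1.19, -0.65]
```

View pics/t4.png

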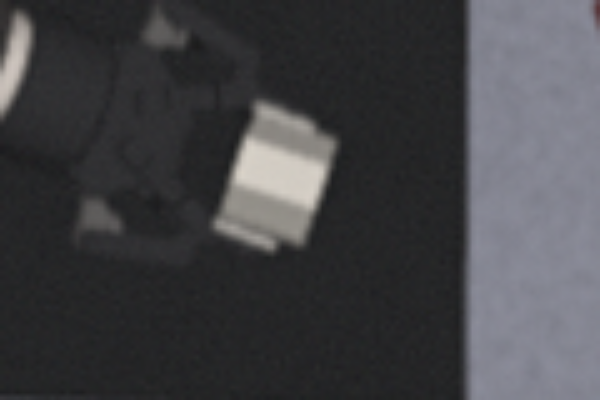

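The top crop shows the cap horizontal with its mouth towards the gripper. It isn't fully down yet, so I'll lower it a few more millimetres.

```bash
python3 -m crank '[{"linear":[-0.0018,0.0008,0],"dr":[0,0,0],"hand":-1},{"linear":[-0.0036,0.0017,0],"dr":[0,0,0],"hand":-1},{"linear":[-0.0036,0.0017,0],"dr":[0,0,0],"hand":-1},{"linear":[-0.0036,0.0017,0],"dr":[0,0,0],"hand":-1}]'
```

```text
t: 7.75
eef_pos: [0.4964, 0.0038, 0.0235]
tool_rot: [-0.047, 0.661, -0.255, 0.704]
contact_force: [0.3, -0.2, -3.6]
gripper_width: 0.646
```

```bash
python3 -m crank '[{"linear":[-0.0018,0.0008,0],"dr":[0,0,0],"hand":-1},{"linear":[-0.0027,0.0013,0],"dr":[0,0,0],"hand":-1},{"linear":[-0.0027,0.0013,0],"dr":[0,0,0],"hand":-1}]';python3 -m crank '[{"linear":[-0.0018,0.0008,0],"dr":[0,0,0],"hand":-1},{"linear":[-0.0027,0.0013,0],"dr":[0,0,0],"hand":-1},{"linear":[-0.0027,0.0013,0],"dr":[0,0,0],"hand":-1}]'
```

```text
t: 8.0
eef_pos: [0.4963, 0.0037, 0.0203]
tool_rot: [-0.047, 0.661, -0.255, 0.704]
contact_force: [-0.1, 0.3, -4.3]
gripper_width: 0.645
t: 8.25
eef_pos: [0.4963, 0.0036, 0.0172]
tool_rot: [-0.047, 0.661, -0.255, 0.704]
contact_force: [-0.0, 0.0, -4.7]
gripper_width: 0.649
```

```bash
python3 -m crank '[{"linear":[-0.0018,0.0008,0],"dr":[0,0,0],"hand":-1},{"linear":[-0.0022,0.0010,0],"dr":[0,0,0],"hand":-1},{"linear":[-0.0022,0.0010,0],"dr":[0,0,0],"hand":-1}]'
```

```text
t: 8.5
eef_pos: [0.4963, 0.0037, 0.0149]
tool_rot: [-0.047, 0.661, -0.255, 0.704]
contact_force: [-0.5, -1.2, -3.4]
gripper_width: 0.648
```

```bash
python3 -m crank '[{"linear":[0,0,0],"dr":[0,0,0],"hand":0.5},{"linear":[0,0,0],"dr":[0,0,0],"hand":0.5},{"linear":[0,0,0],"dr":[0,0,0],"hand":1},{"linear":[0,0,0],"dr":[0,0,0],"hand":1},{"linear":[0,0,0],"dr":[0,0,0],"hand":1},{"linear":[0,0,0],"dr":[0,0,0],"hand":1}]';python3 - <<'E'
from h import *
im=bot.read_camera("top");cv2.imwrite("pics/t5.png",cv2.resize(im[180:260,270:390],None,fx=5,fy=5)); g=im.min(2)
def box(x):
    R=Rt.from_euler("z",x[2],degrees=True).as_matrix(); o=octa([0,0,0],z=(-.022,.022))
    return np.array([x[0],x[1],.031])+np.c_[o[:,2],o[:,0],o[:,1]]@R.T
x,f=fit("top",g>95,(306,194,346,240),box,[.5,.01,73],[.01,.01,5]);print(x,f)
go([x[0],x[1],.033],Rtool(x[2]-90,-25)); go([x[0],x[1],.033],Rtool(x[2]-90,65))
E
```

```text
t: 9.0
eef_pos: [0.4964, 0.0036, 0.0153]
tool_rot: [-0.047, 0.661, -0.255, 0.704]
contact_force: [1.0, -0.6, -0.4]
gripper_width: 0.996
[5.01799478e-01 1.49079471e-02 7.30768777e+01] 0.20735808223738972
lin [-0.0141, -0.0187, 0.0018] dr [0.43, -0.27, 90.07] dist 0.024 t 9.05 F [ 0.  -0.6  0.3] w 1.002 q [-1.12, 1.27, 0.85, 1.77, -0.01, 1.18, -0.65]
lin [0.0108, 0.0063, 0.0019] dr [0.44, 0.1, 0.07] dist 0.013 t 9.05 F [ 0.  -0.6  0.3] w 1.002 q [-1.12, 1.27, 0.85, 1.77, -0.01, 1.18, -0.65]
```

View pics/t5.png

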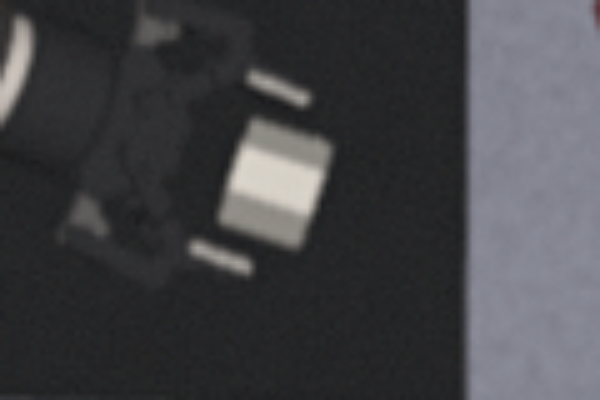

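The cap lies on its flat and the pads are free on both sides. The pads spoiled the fit, so I'll refit using the cap's blob alone.

```bash
python3 - <<'E'
from h import *
im=bot.read_camera("top"); g=im.min(2)
def box(x):
    R=Rt.from_euler("z",x[2],degrees=True).as_matrix(); o=octa([0,0,0],z=(-.022,.022))
    return np.array([x[0],x[1],.031])+np.c_[o[:,2],o[:,0],o[:,1]]@R.T
_,L=cv2.connectedComponents((g>85).astype(np.uint8)); m=L==L[216,325]; print(m.sum())
x,f=fit("top",m,(306,194,346,240),box,[.5,.01,73],[.01,.01,5]);print(x,f)
go([x[0],x[1],.033],Rtool(x[2]-90,-25)); 
E
```

```text
391
[5.01956921e-01 1.51818595e-02 7.33846305e+01] 0.0630069354649112
lin [-0.0142, -0.019, 0.0018] dr [0.55, -0.59, 90.07] dist 0.024 t 9.1 F [-0.7  0.2 -0.8] w 0.997 q [-1.12, 1.27, 0.85, 1.77, -0.01, 1.18, -0.65]
```

```bash
python3 -m crank '[{"linear":[0.0108,0.0063,0.0018],"dr":[0,0,0],"hand":1},{"linear":[0.0078,0.0061,0.0018],"dr":[0,0,7],"hand":1},{"linear":[0.0048,0.0056,0.0018],"dr":[0,0,14],"hand":1},{"linear":[0.0018,0.0046,0.0018],"dr":[0,0,21],"hand":1},{"linear":[-0.0009,0.0034,0.0018],"dr":[0,0,28],"hand":1},{"linear":[-0.0035,0.0018,0.0018],"dr":[0,0,35],"hand":1},{"linear":[-0.0059,-0.0001,0.0018],"dr":[0,0,42],"hand":1},{"linear":[-0.0081,-0.0023,0.0018],"dr":[0,0,49],"hand":1},{"linear":[-0.0099,-0.0047,0.0018],"dr":[0,0,56],"hand":1},{"linear":[-0.0115,-0.0074,0.0018],"dr":[0,0,63],"hand":1}]';python3 - <<'E'
from h import *
go([.502,.0152,.033],Rtool(-17,-25))
E
```

```text
t: 9.93
eef_pos: [0.5015, 0.0129, 0.0092]
tool_rot: [-0.409, 0.43, -0.562, 0.576]
contact_force: [-0.4, 0.6, -1.8]
gripper_width: 0.997
lin [-0.0128, -0.0016, -0.0002] dr [0.04, -0.31, 27.04] dist 0.013 t 9.93 F [-0.4  0.6 -1.8] w 0.997 q [-0.52, 0.59, 0.45, 2.13, -0.43, 0.53, -0.06]
```

```bash
python3 -m crank '[{"linear":[-0.0032,0.0002,0],"dr":[0,0,7],"hand":1},{"linear":[-0.0064,-0.0002,0],"dr":[0,0,14],"hand":1},{"linear":[-0.0096,-0.0009,0],"dr":[0,0,21],"hand":1},{"linear":[-0.0128,-0.0016,0],"dr":[0,0,27],"hand":1},{"linear":[-0.0128,-0.0016,0],"dr":[0,0,27],"hand":1},{"linear":[-0.0128,-0.0016,0],"dr":[0,0,27],"hand":1}]';python3 - <<'E'
from h import *
go([.502,.0152,.033],Rtool(-17,-25))
cv2.imwrite("pics/s6.png",cv2.resize(bot.read_camera("side")[150:250,280:420],None,fx=5,fy=5))
E
```

```text
t: 10.43
eef_pos: [0.5037, 0.0183, 0.008]
tool_rot: [0.527, -0.284, 0.65, -0.469]
contact_force: [0.4, -1.0, -0.6]
gripper_width: 0.995
lin [-0.0074, 0.0009, -0.0009] dr [-0.14, -1.1, 0.27] dist 0.007 t 10.43 F [ 0.4 -1.  -0.6] w 0.995 q [0.2, 0.57, -0.11, 2.17, -0.89, 0.47, 0.61]
```

View pics/s6.png

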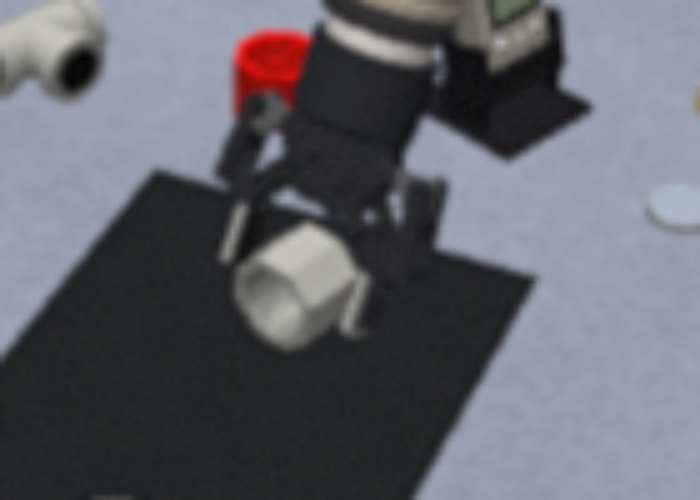

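The side crop shows the cap on its side, mouth towards the camera, with open pads on both flats. I'll nudge slightly and close.

```bash
python3 -m crank '[{"linear":[-0.003,0.0005,-0.001],"dr":[0,0,0],"hand":1},{"linear":[-0.003,0.0005,-0.001],"dr":[0,0,0],"hand":-1},{"linear":[-0.003,0.0005,-0.001],"dr":[0,0,0],"hand":-1},{"linear":[-0.003,0.0005,-0.001],"dr":[0,0,0],"hand":-1},{"linear":[-0.003,0.0005,-0.001],"dr":[0,0,0],"hand":-1},{"linear":[-0.003,0.0005,-0.001],"dr":[0,0,0],"hand":-1},{"linear":[-0.003,0.0005,-0.001],"dr":[0,0,0],"hand":-1},{"linear":[-0.003,0.0005,-0.001],"dr":[0,0,0],"hand":-1},{"linear":[-0.003,0.0005,-0.001],"dr":[0,0,0],"hand":-1}]' 60; python3 -m crank '[{"linear":[-0.004,-0.009,0],"dr":[0,0,0],"hand":-1},{"linear":[-0.012,-0.027,0],"dr":[0,0,0],"hand":-1},{"linear":[-0.020,-0.045,0],"dr":[0,0,0],"hand":-1},{"linear":[-0.025,-0.054,0],"dr":[0,0,0],"hand":-1},{"linear":[-0.0224,-0.0541,0],"dr":[0,0,-6],"hand":-1},{"linear":[-0.0198,-0.0545,0],"dr":[0,0,-12],"hand":-1},{"linear":[-0.0173,-0.0552,0],"dr":[0,0,-18],"hand":-1},{"linear":[-0.0148,-0.0562,0],"dr":[0,0,-24],"hand":-1},{"linear":[-0.0125,-0.0573,0],"dr":[0,0,-30],"hand":-1},{"linear":[-0.0103,-0.0588,0],"dr":[0,0,-36],"hand":-1}]'
python3 - <<'E'
from h import *
go([.502,.0152,.09],Rtool(-17,65))
E
```

```text
t: 11.23
eef_pos: [0.5051, 0.0316, 0.01]
tool_rot: [0.531, -0.289, 0.648, -0.464]
contact_force: [-0.9, 5.8, 5.3]
gripper_width: 0.649
t: 12.07
eef_pos: [0.5015, 0.0147, 0.0683]
tool_rot: [-0.359, 0.475, -0.525, 0.608]
contact_force: [-0.3, 0.4, -6.3]
gripper_width: 0.647
lin [0.0238, -0.0065, 0.0004] dr [0.28, -0.17, -53.45] dist 0.025 t 12.07 F [-0.3  0.4 -6.3] w 0.647 q [-0.64, 0.52, 0.48, 2.07, -0.09, 0.71, -0.44]
```

```bash
python3 -m crank '[{"linear":[0.0026,-0.0001,0],"dr":[0,0,-6],"hand":-1},{"linear":[0.0052,-0.0005,0],"dr":[0,0,-12],"hand":-1},{"linear":[0.0077,-0.0012,0],"dr":[0,0,-18],"hand":-1},{"linear":[0.0102,-0.0022,0],"dr":[0,0,-24],"hand":-1},{"linear":[0.0125,-0.0033,0],"dr":[0,0,-30],"hand":-1},{"linear":[0.0147,-0.0048,0],"dr":[0,0,-36],"hand":-1},{"linear":[0.0167,-0.0064,0],"dr":[0,0,-42],"hand":-1},{"linear":[0.0186,-0.0083,0],"dr":[0,0,-48],"hand":-1},{"linear":[0.0202,-0.0103,0],"dr":[0,0,-54],"hand":-1},{"linear":[0.0202,-0.0103,0],"dr":[0,0,-54],"hand":-1}]'; python3 -m crank '[{"linear":[-0.009,0.0042,0],"dr":[0,0,0],"hand":-1},{"linear":[-0.022,0.0103,0],"dr":[0,0,0],"hand":-1},{"linear":[-0.034,0.0159,0],"dr":[0,0,0],"hand":-1},{"linear":[-0.038,0.0177,0],"dr":[0,0,0],"hand":-1},{"linear":[-0.038,0.0177,0],"dr":[0,0,0],"hand":-1}]'
python3 - <<'E'
from h import *
go([.502,.0152,.03],Rtool(-17,65))
cv2.imwrite("pics/t7.png",cv2.resize(bot.read_camera("top")[180:260,270:390],None,fx=5,fy=5))
E
```

```text
t: 12.9
eef_pos: [0.4954, 0.0009, 0.0767]
tool_rot: [-0.046, 0.665, -0.251, 0.702]
contact_force: [-0.4, 1.4, -6.1]
gripper_width: 0.644
t: 13.32
eef_pos: [0.4948, -0.0027, 0.0385]
tool_rot: [-0.046, 0.662, -0.255, 0.703]
contact_force: [-0.2, 0.3, -3.5]
gripper_width: 0.647
lin [-0.0159, 0.0111, 0.0018] dr [0.47, 0.19, 0.21] dist 0.019 t 13.32 F [-0.2  0.3 -3.5] w 0.647 q [-1.0, 1.11, 0.66, 1.78, 0.21, 1.23, -0.85]
```

```bash
python3 -m crank '[{"linear":[-0.006,0.0028,0],"dr":[0,0,0],"hand":-1},{"linear":[-0.012,0.0056,0],"dr":[0,0,0],"hand":-1},{"linear":[-0.017,0.0079,0],"dr":[0,0,0],"hand":-1},{"linear":[-0.020,0.0093,0],"dr":[0,0,0],"hand":-1},{"linear":[-0.020,0.0093,0],"dr":[0,0,0],"hand":-1},{"linear":[-0.020,0.0093,0],"dr":[0,0,0],"hand":-1}]'
```

```text
t: 13.87
eef_pos: [0.4952, -0.0024, 0.0173]
tool_rot: [-0.046, 0.662, -0.254, 0.704]
contact_force: [-0.1, 0.4, -3.7]
gripper_width: 0.646
```

View pics/t7.png

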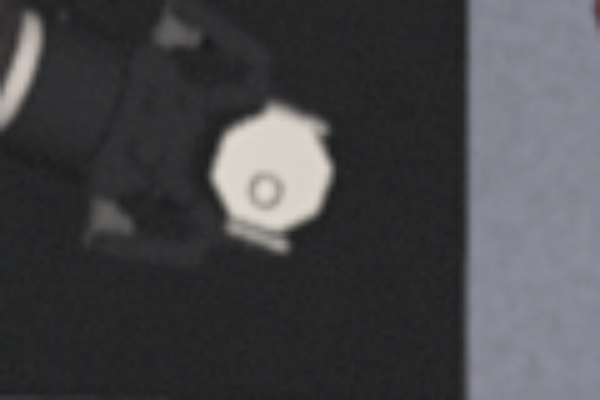

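The crop shows the closed end up with the ring at about (266,190). I'll lower a little more and release.

```bash
python3 -m crank '[{"linear":[-0.002,0.0009,0],"dr":[0,0,0],"hand":-1},{"linear":[-0.004,0.0018,0],"dr":[0,0,0],"hand":-1},{"linear":[-0.004,0.0018,0],"dr":[0,0,0],"hand":-1},{"linear":[-0.004,0.0018,0],"dr":[0,0,0],"hand":-1}]'
```

```text
t: 14.2
eef_pos: [0.4952, -0.0022, 0.0129]
tool_rot: [-0.046, 0.662, -0.254, 0.704]
contact_force: [0.1, -0.6, -4.3]
gripper_width: 0.648
```

```bash
python3 -m crank '[{"linear":[0,0,0],"dr":[0,0,0],"hand":0.6},{"linear":[0,0,0],"dr":[0,0,0],"hand":1},{"linear":[0,0,0],"dr":[0,0,0],"hand":1},{"linear":[0,0,0],"dr":[0,0,0],"hand":1},{"linear":[0,0,0],"dr":[0,0,0],"hand":1},{"linear":[0.002,-0.012,0],"dr":[0,0,0],"hand":1},{"linear":[0.006,-0.036,0],"dr":[0,0,0],"hand":1},{"linear":[0.012,-0.07,0],"dr":[0,0,0],"hand":1},{"linear":[0.03,-0.10,0],"dr":[0,0,0],"hand":1},{"linear":[0.05,-0.12,0],"dr":[0,0,0],"hand":1}]'
python3 - <<'E'
from h import *
import sys
im=bot.read_camera("top"); g=im.min(2)
cv2.imwrite("pics/t8.png",im)
_,L=cv2.connectedComponents((g>95).astype(np.uint8)); m=L==L[212,325]; m=cv2.morphologyEx(m.astype(np.uint8),cv2.MORPH_CLOSE,np.ones((7,7)))>0
x,f=fit("top",m,(300,192,350,240),octa,[.502,.015,-17],[.01,.01,5]);print(x,f)
d=bot.place_of("top","spot");print([(k["score"],k["xy"],onz("top",k["xy"],.047).round(4)) for k in d][:3])
c=im[195:235,305:345]; cv2.imwrite("pics/cap8.png",cv2.resize(c,None,fx=12,fy=12,interpolation=cv2.INTER_CUBIC))
# ring centroid: dark pixels inside the cap
l=cv2.erode(m.astype(np.uint8),np.ones((5,5)))>0; w=np.where(l,np.clip(210.-g,0,None),0); w[w<25]=0
v,u=np.mgrid[:400,:640]; uv=((w*u).sum()/w.sum(),(w*v).sum()/w.sum()); print(uv,onz("top",uv,.047),np.median(g[l]))
go([.502,.015,.2],Rtool(-21.5,0))
E
```

```text
t: 15.03
eef_pos: [0.523, 0.0854, 0.1097]
tool_rot: [-0.048, 0.662, -0.254, 0.703]
contact_force: [1.4, -0.1, -0.3]
gripper_width: 1.0
[  0.50577393   0.01962958 -19.12230574] 0.059654240182128615
[(0.72, [399.8, 186.0], array([ 0.5858, -0.1794,  0.047 ])), (0.66, [325.5, 215.5], array([0.5026, 0.0131, 0.047 ]))]
(np.float64(321.95298507462684), np.float64(218.43955223880596)) [0.49465643 0.02202777 0.047     ] 204.0
lin [0.0878, 0.04, -0.0014] dr [-2.49, 3.94, 64.92] dist 0.097 t 15.13 F [-0.2 -0.5  1. ] w 1.002 q [-1.06, 1.04, 0.68, 1.62, 0.21, 1.46, -0.81]
```

View pics/cap8.png

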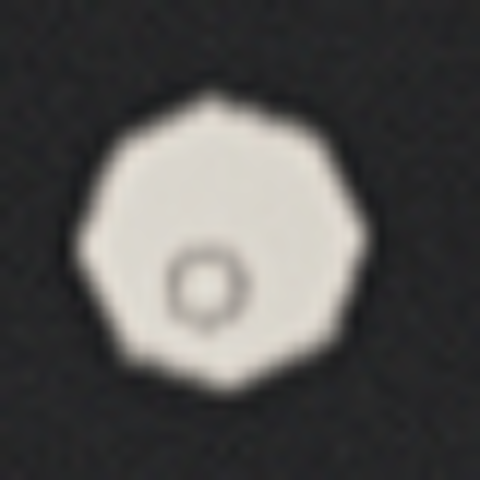

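The cap is flat and closed end up, with the ring centred at about (321.8,218.5) in the top view. Next I'll locate the gauge numerically.

```bash
cat >> h.py <<'E'
def gpts(x,zs=(.024,.105)):
    R=Rt.from_euler("zy",[x[2],np.degrees(.26)],degrees=True).as_matrix()
    return np.array([[x[0],x[1],.042]+R@[a*.0135,b*.031,c] for a in(-1,1) for b in(-1,1) for c in zs])
def gtop(x): 
    R=Rt.from_euler("zy",[x[2],np.degrees(.26)],degrees=True).as_matrix()
    return np.array([[x[0],x[1],.042]+R@[a*.0135,b*.031,.105] for a,b in((-1,-1),(-1,1),(1,1),(1,-1))])
E
python3 - <<'E'
from h import *
im=cv2.imread("pics/top0.png"); g=im.min(2)
for t in (125,140,150):
    m=((g>t)&(im.max(2).astype(int)-g<40)); _,L=cv2.connectedComponents(m.astype(np.uint8)); 
    print(t,g[200:260:6,395:460:6].tolist() if t==125 else "")
    l=L[218,440]; mm=(L==l); print(mm.sum(), fit("top",mm,(410,200,465,245),gtop,[.466,-.25,-21.5],[.006,.006,3]) if l and mm.sum()<600 else None)
s=bot.read_camera("side"); cv2.imwrite("pics/s9.png",s)
print(proj("side",gpts([.466,-.25,-21.5])).round().tolist())
for k in bot.cut_out("side","gauge"):
    l,t,r,b=map(int,k["extent"]); print(k["score"],k["extent"])
    if l<410: print(fit("side",k["pixels"],(l-8,t-8,r+8,b+8),gpts,[.466,-.25,-21.5],[.006,.006,3]))
E
```

```text
125 [[130, 134, 131, 133, 132, 135, 138, 135, 136, 134, 137], [133, 131, 130, 136, 136, 128, 131, 135, 131, 134, 133], [133, 134, 131, 112, 116, 133, 150, 133, 136, 135, 133], [129, 131, 130, 48, 37, 71, 151, 150, 149, 137, 133], [133, 135, 134, 26, 69, 76, 49, 87, 152, 150, 134], [135, 137, 65, 28, 86, 60, 71, 72, 51, 129, 133], [135, 135, 54, 37, 22, 53, 107, 65, 122, 133, 136], [136, 138, 49, 55, 49, 43, 22, 25, 133, 130, 135], [136, 132, 131, 133, 63, 48, 46, 136, 128, 132, 133], [134, 134, 136, 130, 130, 131, 107, 131, 129, 131, 138]]
131588 None
140 
196 (array([  0.46576674,  -0.25984737, -25.45597636]), np.float64(0.28887879132114047))
150 
77 (array([  0.4682336 ,  -0.25406127, -17.9609002 ]), np.float64(0.7207294211213997))
[[389.0, 151.0], [385.0, 128.0], [376.0, 159.0], [372.0, 137.0], [382.0, 149.0], [378.0, 127.0], [370.0, 158.0], [366.0, 135.0]]
0.76 [417.6, 164.2, 441.7, 175.8]
```

```bash
python3 - <<'E'
from h import *
def seg(f,seed,box,thr):
    im=cv2.imread(f).astype(int); m=((im[...,2]-im[...,0]>-6)&(im.max(2)>thr)).astype(np.uint8)
    l,t,r,b=box; k=np.zeros_like(m);k[t:b,l:r]=m[t:b,l:r]; k=cv2.morphologyEx(k,cv2.MORPH_CLOSE,np.ones((3,3)))
    n,L,st,_=cv2.connectedComponentsWithStats(k); i=1+st[1:,4].argmax(); c=cv2.findContours((L==i).astype(np.uint8),0,1)[0][0]
    o=np.zeros_like(m); cv2.fillConvexPoly(o,cv2.convexHull(c),1); print(f,st[i]); return o>0
a=("pics/top0.png",(440,219),(408,203,460,245)); b=("pics/s1.png",(380,145),(366,120,398,168))
for thr in (75,95):
    mt=seg(*a,thr); ms=seg(*b,thr)
    print("top",fit("top",mt,(405,200,463,250),gpts,[.466,-.25,-21.5],[.006,.006,3]))
    print("side",fit("side",ms,(355,112,405,172),gpts,[.466,-.25,-21.5],[.006,.006,3]))
E
```

```text
pics/top0.png [415 210  38  30 607]
pics/s1.png [366 120  32  44 972]
top (array([  0.46460433,  -0.25513055, -16.0097431 ]), np.float64(0.17202152817418248))
side (array([  0.45728665,  -0.24547998, -40.43761777]), np.float64(0.5024542922538124))
pics/top0.png [426 210  27  23 298]
pics/s1.png [366 120  32  43 863]
top (array([  0.46948646,  -0.26033736, -18.77341475]), np.float64(0.4316021558059775))
side (array([  0.45882398,  -0.25162819, -40.17102758]), np.float64(0.49552649690295936))
```

```bash
python3 - <<'E'
from h import *
from scipy.optimize import least_squares
c=np.array([[597,125],[728,128],[712,172],[615,80]],float)
f=lambda q:np.c_[390+(q[:,0]-408)/5.1-.4,195+q[:,1]/5.1-.4]
obs=f(np.array([[712,172],[597,125],[615,80],[728,128]],float))  # (-x,-y),(-x,+y),(+x,+y),(+x,-y)
r=least_squares(lambda x:(proj("top",gtop(x))-obs).ravel(),[.466,-.25,-21.5],x_scale=[.01,.01,5]);print(r.x,(r.fun.reshape(-1,2)).round(1).tolist())
def foot(x):
    R=Rt.from_euler("z",x[2],degrees=True).as_matrix(); return np.array([[x[0],x[1],.005]+R@[a*.045,b*.043,0] for a,b in((-1,1),(1,1),(-1,-1))])
o2=f(np.array([[478,238],[535,88],[622,298]],float))
r2=least_squares(lambda x:(proj("top",foot(x))-o2).ravel(),[.466,-.25,-21.5],x_scale=[.01,.01,5]);print(r2.x,r2.fun.reshape(-1,2).round(1).tolist())
im=cv2.imread("pics/s1.png")
for x in ([.467,-.252,-22],): cv2.polylines(im,[proj("side",gtop(x)).round().astype(int)],True,(0,255,0)); print(proj("side",gtop(x)).round(1).tolist())
g=cv2.cvtColor(cv2.imread("pics/s1.png"),6); print(g[122:146:2,362:400:2])
E
```

```text
[  0.46501582  -0.2586389  -22.84153252] [[0.8, 0.9], [-1.1, -0.0], [-0.9, -0.8], [1.2, -0.1]]
[  0.46957762  -0.25098234 -20.78260575] [[-0.9, 0.3], [-0.0, -1.3], [0.9, 0.9]]
[[384.7, 128.0], [371.6, 136.4], [365.4, 134.9], [378.5, 126.7]]
[[ 96 101  95  91  84  93  99 101 101 101 100 102  99 100  97  98  99  98
  100]
 [ 40  42  45  46  78 101  98  98  99  99  99  99  98  98  99  98  97  95
   99]
 [ 39  39  34  30  74  98  96  97  95  98 100  97 100 101 101 101  99  99
  100]
 [ 75  53  39  54  89  94  97  97 107 140 139 128 107 102 100  94  97  97
   98]
 [132 110  94  96  99  99 106 141 170 180 181 167 111  99  97  96  98  97
  100]
 [114  93  72  94 107 143 173 179 179 165 131 101 104  97  99  99  99 101
   99]
 [ 30  25  66 128 165 180 180 166 132 104  74  83  94  93  96 101  98 100
  100]
 [ 27  22 125 127 105 116 131 108  86  87  77  89  92  94  94 101  99  98
   96]
 [ 25  36 149 126  98 102 119  93  78  86  78  75  89 134 121 115 107 100
   93]
 [ 24  81 161 154 102 101 122  95  76  91  91 114 115 158 163 164 160 156
  145]
 [ 22 125 163 158 104 100 120 100  85 108 119  92  68 157 162 162 162 161
  158]
 [ 46 151 162 158 105 102 114 116 118 103  71  92  71 150 161 160 159 162
  162]]
```

```bash
cat >> h.py <<'E'
def gg(h,x=(.467,-.254,-22)):
    R=Rt.from_euler("zy",[x[2],np.degrees(.26)],degrees=True).as_matrix(); T=np.c_[np.cross(-R[:,2],R[:,0]),-R[:,2],R[:,0]]
    p=np.array([x[0],x[1],.042])+R[:,2]*h; print(p.round(3)); go(p,Rt.from_matrix(T),.0205)
E
python3 - <<'E'
from h import *
gg(.175)
R=rot(); print("up in tool",R.inv().apply([0,0,1]).round(3))
E
```

```text
[ 0.512 -0.254  0.211]
lin [0.2118, 0.2613, 0.0845] dr [-14.83, -3.59, 59.81] dist 0.347 t 15.23 F [-1.5 -0.3  0. ] w 1.005 q [-1.05, 1.04, 0.68, 1.63, 0.21, 1.46, -0.81]
up in tool [ 0.908 -0.42  -0.004]
```

Bug: those Euler rotations are extrinsic and need to be intrinsic. I'll fix that and refit.

```bash
sed -i 's/"zy"/"ZY"/' h.py; python3 - <<'E'
from h import *
from scipy.optimize import least_squares
f=lambda q:np.c_[390+(q[:,0]-408)/5.1-.4,195+q[:,1]/5.1-.4]
obs=f(np.array([[712,172],[597,125],[615,80],[728,128]],float))
r=least_squares(lambda x:(proj("top",gtop(x))-obs).ravel(),[.466,-.25,-21.5],x_scale=[.01,.01,5]);print(r.x,(r.fun.reshape(-1,2)).round(1).tolist())
for x in (r.x,[.4675,-.249,-22]): print(proj("side",gtop(x)).round(1).tolist())
def seg(f,box,thr):
    im=cv2.imread(f).astype(int); m=((im[...,2]-im[...,0]>-6)&(im.max(2)>thr)).astype(np.uint8)
    l,t,r,b=box; k=np.zeros_like(m);k[t:b,l:r]=m[t:b,l:r]; k=cv2.morphologyEx(k,cv2.MORPH_CLOSE,np.ones((3,3)))
    n,L,st,_=cv2.connectedComponentsWithStats(k); i=1+st[1:,4].argmax(); c=cv2.findContours((L==i).astype(np.uint8),0,1)[0][0]
    o=np.zeros_like(m); cv2.fillConvexPoly(o,cv2.convexHull(c),1); return o>0
print("top",fit("top",seg("pics/top0.png",(408,203,460,245),75),(405,200,463,250),gpts,[.466,-.25,-21.5],[.006,.006,3]))
def gg2(x): gg(.175,x)
gg(.175,(.4675,-.2505,-22))
E
```

```text
[  0.4668808   -0.24878306 -21.60235661] [[0.8, 1.0], [-0.7, -0.0], [-0.9, -0.9], [0.8, -0.1]]
[[386.0, 127.9], [373.0, 134.6], [366.7, 133.3], [379.7, 126.8]]
[[386.0, 127.8], [372.8, 134.5], [366.6, 133.2], [379.7, 126.7]]
top (array([  0.46657819,  -0.24824868, -22.51750001]), np.float64(0.13424574209245743))
[ 0.509 -0.267  0.211]
lin [0.2166, 0.2718, 0.0856] dr [-15.72, -4.12, 65.39] dist 0.358 t 15.23 F [-1.5 -0.3  0. ] w 1.005 q [-1.05, 1.04, 0.68, 1.63, 0.21, 1.46, -0.81]
```

```bash
python3 -m crank '[{"linear":[0.01,-0.005,0],"dr":[-1,-0.3,4],"hand":1},{"linear":[0.03,-0.014,0],"dr":[-2.2,-0.6,10],"hand":1},{"linear":[0.055,-0.02,0.005],"dr":[-3.6,-1,16],"hand":1},{"linear":[0.08,-0.015,0.01],"dr":[-5,-1.4,22],"hand":1},{"linear":[0.1,0.01,0.02],"dr":[-6.5,-1.7,28],"hand":1},{"linear":[0.12,0.04,0.03],"dr":[-8,-2.1,34],"hand":1},{"linear":[0.14,0.07,0.04],"dr":[-9.5,-2.5,40],"hand":1},{"linear":[0.155,0.10,0.05],"dr":[-11,-2.9,46],"hand":1},{"linear":[0.17,0.13,0.055],"dr":[-12.3,-3.3,52],"hand":1},{"linear":[0.18,0.155,0.06],"dr":[-13.7,-3.6,57],"hand":1}]'
python3 - <<'E'
from h import *
gg(.175,(.4672,-.249,-22))
E
```

```text
t: 16.07
eef_pos: [0.5141, -0.1464, 0.2078]
tool_rot: [0.307, -0.48, 0.617, -0.543]
contact_force: [-0.2, -0.0, -0.9]
gripper_width: 1.003
[ 0.509 -0.266  0.211]
lin [0.11, 0.0243, 0.0387] dr [-2.01, -0.77, 8.17] dist 0.119 t 16.07 F [-0.2 -0.  -0.9] w 1.003 q [-0.36, 0.47, 0.64, 1.78, -0.17, 1.23, -0.04]
```

```bash
python3 -m crank '[{"linear":[0.02,0.0,0.008],"dr":[-0.5,-0.2,2],"hand":1},{"linear":[0.05,0.005,0.018],"dr":[-1,-0.4,4],"hand":1},{"linear":[0.08,0.012,0.028],"dr":[-1.5,-0.6,6],"hand":1},{"linear":[0.10,0.02,0.035],"dr":[-2,-0.8,8],"hand":1},{"linear":[0.11,0.0243,0.0387],"dr":[-2,-0.8,8.2],"hand":1},{"linear":[0.11,0.0243,0.0387],"dr":[-2,-0.8,8.2],"hand":1},{"linear":[0.11,0.0243,0.0387],"dr":[-2,-0.8,8.2],"hand":1}]'
python3 - <<'E'
from h import *
gg(.085,(.4672,-.249,-22))
s=bot.read_camera("side");t=bot.read_camera("top")
a=cv2.resize(s[90:190,330:430],(400,400),interpolation=2);b=cv2.resize(t[185:265,385:465],(400,400),interpolation=2);cv2.imwrite("pics/g10.png",np.hstack([a,b]))
E
```

```text
t: 16.65
eef_pos: [0.5051, -0.2599, 0.1898]
tool_rot: [0.34, -0.446, 0.657, -0.504]
contact_force: [0.4, 0.7, -0.2]
gripper_width: 0.998
[ 0.487 -0.257  0.124]
lin [0.0037, 0.0885, 0.0004] dr [0.2, 0.14, 0.28] dist 0.089 t 16.65 F [ 0.4  0.7 -0.2] w 0.998 q [-0.06, 0.56, 0.61, 1.69, -0.28, 1.26, 0.26]
```

```bash
python3 -m crank '[{"linear":[0.002,0.012,0],"dr":[0,0,0],"hand":1},{"linear":[0.003,0.03,0],"dr":[0,0,0],"hand":1},{"linear":[0.0035,0.05,0],"dr":[0,0,0],"hand":1},{"linear":[0.0035,0.07,0],"dr":[0,0,0],"hand":1},{"linear":[0.0035,0.082,0],"dr":[0,0,0],"hand":1},{"linear":[0.0035,0.088,0],"dr":[0,0,0],"hand":1},{"linear":[0.0035,0.088,0],"dr":[0,0,0],"hand":1},{"linear":[0.0035,0.088,0],"dr":[0,0,0],"hand":1}]'
python3 - <<'E'
from h import *
gg(.085,(.4672,-.249,-22))
E
```

```text
t: 17.42
eef_pos: [0.4839, -0.2553, 0.1062]
tool_rot: [0.341, -0.446, 0.655, -0.505]
contact_force: [-0.1, -0.3, 0.2]
gripper_width: 1.002
[ 0.487 -0.257  0.124]
lin [0.0004, 0.0021, -0.0007] dr [0.02, 0.26, 0.31] dist 0.002 t 17.42 F [-0.1 -0.3  0.2] w 1.002 q [-0.04, 0.62, 0.58, 1.81, -0.33, 1.09, 0.31]
```

```bash
python3 -m crank '[{"linear":[0,0,0],"dr":[0,0,0],"hand":0},{"linear":[0,0,0],"dr":[0,0,0],"hand":-0.2},{"linear":[0,0,0],"dr":[0,0,0],"hand":-0.25},{"linear":[0,0,0],"dr":[0,0,0],"hand":-0.3},{"linear":[0,0,0],"dr":[0,0,0],"hand":-0.35},{"linear":[0,0,0],"dr":[0,0,0],"hand":-1},{"linear":[0,0,0],"dr":[0,0,0],"hand":-1},{"linear":[0,0,0],"dr":[0,0,0],"hand":-1},{"linear":[0,0,0],"dr":[0,0,0],"hand":-1},{"linear":[0,0,0],"dr":[0,0,0],"hand":-1}]' 45
```

```text
t: 18.25
eef_pos: [0.4833, -0.2554, 0.1063]
tool_rot: [0.341, -0.446, 0.656, -0.505]
contact_force: [-1.5, 1.3, 4.5]
gripper_width: 0.311
```

Width is 26.4 mm, so the gauge is gripped. I'll draw it out along its axis.

```bash
python3 -m crank '[{"linear":[0,-0.004,0],"dr":[0,0,0],"hand":-1},{"linear":[0,-0.012,0],"dr":[0,0,0],"hand":-1},{"linear":[0,-0.024,0],"dr":[0,0,0],"hand":-1},{"linear":[0,-0.038,0],"dr":[0,0,0],"hand":-1},{"linear":[0,-0.055,0],"dr":[0,0,0],"hand":-1},{"linear":[0,-0.075,0],"dr":[0,0,0],"hand":-1},{"linear":[0,-0.095,0],"dr":[0,0,0],"hand":-1},{"linear":[0,-0.105,0],"dr":[0,0,0],"hand":-1},{"linear":[0,-0.11,0],"dr":[0,0,0],"hand":-1},{"linear":[0,-0.11,0],"dr":[0,0,0],"hand":-1}]'
python3 - <<'E'
from h import *
go([.495,.0225,.1],Rtool(-22,0),.0205)
R=rot();print("y in world",R.as_matrix()[:,1].round(3))
s=bot.read_camera("side");t=bot.read_camera("top")
for c in("side","top"): print(c,[(k["score"],k["xy"]) for n in("probe_tip","gauge","spot") for k in bot.place_of(c,n)])
E
```

```text
t: 19.08
eef_pos: [0.5106, -0.2659, 0.2132]
tool_rot: [0.341, -0.446, 0.655, -0.506]
contact_force: [0.4, -0.3, -2.4]
gripper_width: 0.314
lin [-0.2627, 0.1592, -0.0832] dr [14.83, 0.26, 0.26] dist 0.318 t 19.08 F [ 0.4 -0.3 -2.4] w 0.314 q [-0.06, 0.54, 0.62, 1.66, -0.27, 1.31, 0.26]
y in world [-0.239  0.091 -0.967]
side [(0.43, [375.4, 136.3]), (0.76, [373.9, 128.8]), (0.58, [439.3, 158.7]), (0.82, [341.6, 172.7]), (0.55, [339.6, 206.8]), (0.44, [288.2, 164.0])]
top [(0.4, [491.8, 295.5]), (0.53, [439.5, 217.6]), (0.44, [479.5, 293.0]), (0.92, [402.0, 187.6]), (0.85, [323.0, 217.0])]
```

```bash
python3 - <<'E'
from h import *
s=bot.read_camera("side"); g=s.min(2)
_,L=cv2.connectedComponents((g>80).astype(np.uint8)); u,v=proj("side",[.503,.018,.047])[0].astype(int); m=cv2.morphologyEx((L==L[v,u+3]).astype(np.uint8),cv2.MORPH_CLOSE,np.ones((5,5)))>0;print(m.sum())
print(fit("side",m,(318,190,358,230),octa,[.503,.018,-18],[.006,.006,4]))
t=bot.read_camera("top").min(2); _,L=cv2.connectedComponents((t>95).astype(np.uint8)); m=cv2.morphologyEx((L==L[212,325]).astype(np.uint8),cv2.MORPH_CLOSE,np.ones((7,7)))>0
print(fit("top",m,(300,192,350,240),octa,[.502,.015,-17],[.01,.01,5]))
for k in bot.place_of("side","spot"): print("side spot",k["score"],onz("side",k["xy"],.047).round(4))
for k in bot.place_of("top","spot"): print("top spot",k["score"],onz("top",k["xy"],.047).round(4))
print("proj top-based spot in side",proj("side",[.4946,.022,.047]))
go([.495,.0225,.178],Rtool(-22,0),0)
E
```

```text
438
(array([ 5.01645429e-01,  1.91117982e-02, -1.98581555e+01]), np.float64(0.04918264308159448))
(array([  0.50570325,   0.01966844, -18.01369884]), np.float64(0.05808980755523874))
side spot 0.77 [ 0.5629 -0.1211  0.047 ]
side spot 0.74 [0.4882 0.0234 0.047 ]
top spot 0.74 [0.4965 0.0256 0.047 ]
top spot 0.62 [ 0.5848 -0.1817  0.047 ]
proj top-based spot in side [[339.24540169 203.91592245]]
lin [-0.2622, 0.0629, -0.1078] dr [14.96, 0.25, 0.27] dist 0.29 t 19.68 F [ 0.3  0.5 -1.9] w 0.314 q [-0.06, 0.54, 0.62, 1.66, -0.27, 1.31, 0.26]
```

```bash
python3 -m crank '[{"linear":[-0.015,-0.002,-0.006],"dr":[1,0,0],"hand":-1},{"linear":[-0.045,-0.002,-0.018],"dr":[2.5,0,0],"hand":-1},{"linear":[-0.08,-0.002,-0.032],"dr":[4.5,0,0],"hand":-1},{"linear":[-0.115,0.0,-0.046],"dr":[6.5,0,0],"hand":-1},{"linear":[-0.15,0.01,-0.06],"dr":[8.5,0.1,0.1],"hand":-1},{"linear":[-0.185,0.025,-0.075],"dr":[10.5,0.2,0.2],"hand":-1},{"linear":[-0.215,0.04,-0.088],"dr":[12.5,0.2,0.2],"hand":-1},{"linear":[-0.24,0.052,-0.098],"dr":[14,0.2,0.2],"hand":-1},{"linear":[-0.255,0.06,-0.105],"dr":[15,0.2,0.2],"hand":-1},{"linear":[-0.262,0.063,-0.1085],"dr":[15,0.2,0.2],"hand":-1}]'
python3 -m crank '[{"linear":[0,0,0],"dr":[0,0,0],"hand":-1},{"linear":[0,0,0],"dr":[0,0,0],"hand":-1}]'
python3 - <<'E'
from h import *
go([.4938,.0226,.158],Rtool(-22,0),0)
o=bot.get_obs(); tip=np.array(o["eef_pos"])+.0906*rot().as_matrix()[:,1]; print("tip est",tip.round(4),proj("side",tip),proj("top",tip))
s=bot.read_camera("side"); bot.read_camera("top")
for c in("side","top"):
  for n in("probe_tip","spot","gauge"): print(c,n,[(k["score"],np.round(k["xy"],1).tolist()) for k in bot.place_of(c,n)])
E
```

```text
t: 20.52
eef_pos: [0.4926, 0.026, 0.1774]
tool_rot: [0.397, -0.398, 0.585, -0.585]
contact_force: [-0.7, 0.0, -1.5]
gripper_width: 0.311
t: 20.68
eef_pos: [0.4948, 0.0217, 0.1787]
tool_rot: [-0.396, 0.396, -0.585, 0.587]
contact_force: [-0.3, -0.9, -2.2]
gripper_width: 0.31
lin [-0.0005, 0.0207, -0.0013] dr [-0.08, 0.04, 0.07] dist 0.021 t 20.68 F [-0.3 -0.9 -2.2] w 0.31 q [-0.65, 0.27, 0.57, 2.06, -0.19, 0.86, -0.36]
tip est [0.4949 0.0216 0.0881] [[339.64221842 192.51294698]] [[322.38199341 216.87365409]]
side probe_tip []
side spot [(0.6, [339.5, 206.3]), (0.47, [340.3, 171.6])]
side gauge [(0.79, [437.5, 158.0]), (0.68, [340.6, 188.8])]
top probe_tip [(0.61, [492.6, 296.6])]
top spot [(0.73, [399.8, 187.1])]
top gauge [(0.7, [482.8, 294.3])]
```

```bash
python3 -m crank '[{"linear":[0,0.005,0],"dr":[0,0,0],"hand":-1},{"linear":[-0.0005,0.015,-0.001],"dr":[0,0,0],"hand":-1},{"linear":[-0.0005,0.023,-0.001],"dr":[0,0,0],"hand":-1},{"linear":[-0.0005,0.027,-0.001],"dr":[0,0,0],"hand":-1},{"linear":[-0.0005,0.028,-0.001],"dr":[0,0,0],"hand":-1},{"linear":[-0.0005,0.028,-0.001],"dr":[0,0,0],"hand":-1},{"linear":[-0.0005,0.028,-0.001],"dr":[0,0,0],"hand":-1}]'
python3 - <<'E'
from h import *
o=bot.get_obs(); tip=np.array(o["eef_pos"])+.0906*rot().as_matrix()[:,1]; print("tip est",tip.round(4),proj("side",tip),"spot",proj("side",[.4938,.0226,.047]),proj("side",[.4946,.022,.047]))
s=bot.read_camera("side"); cv2.imwrite("pics/s11.png",cv2.resize(s[165:225,310:370],None,fx=9.5,fy=9.5,interpolation=cv2.INTER_CUBIC))
E
```

```text
t: 21.67
eef_pos: [0.4937, 0.0233, 0.1502]
tool_rot: [-0.396, 0.396, -0.585, 0.587]
contact_force: [-0.5, 0.6, -1.8]
gripper_width: 0.31
tip est [0.4938 0.0232 0.0596] [[339.48324774 200.80482948]] spot [[339.41565756 204.11038347]] [[339.24540169 203.91592245]]
```

View pics/s11.png

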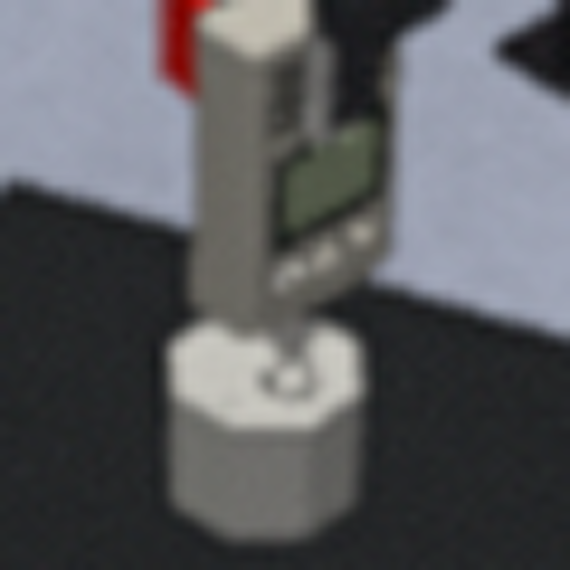

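The side crop shows the probe pin above the ring. Ring and pin are both centred at column ~289 of the crop, the gauge is upright, and the gap is about 12 mm. I'll descend by force, with -1.8 N as the free reading.

```bash
python3 -m crank '[{"linear":[0,0.002,0],"dr":[0,0,0],"hand":-1},{"linear":[0,0.004,0],"dr":[0,0,0],"hand":-1},{"linear":[0,0.006,-0.0005],"dr":[0,0,0],"hand":-1},{"linear":[0,0.008,-0.0005],"dr":[0,0,0],"hand":-1},{"linear":[0,0.009,-0.0005],"dr":[0,0,0],"hand":-1},{"linear":[0,0.009,-0.0005],"dr":[0,0,0],"hand":-1},{"linear":[0,0.009,-0.0005],"dr":[0,0,0],"hand":-1}]'
python3 -m crank '[{"linear":[0,0.001,0],"dr":[0,0,0],"hand":-1},{"linear":[0,0.002,0],"dr":[0,0,0],"hand":-1},{"linear":[0,0.002,0],"dr":[0,0,0],"hand":-1},{"linear":[0,0.002,0],"dr":[0,0,0],"hand":-1}]'
python3 - <<'E'
from h import *
print(onz("side",(340,204.7),.047))
for i in range(4): bot.read_camera("side"); o=bot.get_obs(); print(np.round(o["contact_force"],1),o["eef_pos"])
E
```

```text
t: 22.3
eef_pos: [0.4931, 0.0235, 0.1412]
tool_rot: [-0.396, 0.396, -0.586, 0.586]
contact_force: [0.5, -0.2, -1.8]
gripper_width: 0.317
t: 22.63
eef_pos: [0.4931, 0.0235, 0.1392]
tool_rot: [-0.396, 0.396, -0.586, 0.586]
contact_force: [-0.1, 0.1, -0.8]
gripper_width: 0.31
[0.49120307 0.02432989 0.047     ]
[ 0.7 -0.5 -2.4] [0.49314901 0.0235165  0.13922017]
[-0.4 -0.4 -1.6] [0.49318319 0.0235226  0.13925408]
[-0.6  0.2 -0.9] [0.49318833 0.02353036 0.13926523]
[ 0.4 -0.2 -1.5] [0.49318636 0.02352581 0.13926526]
```

```bash
cat > f.py <<'E'
from h import *
F=[]
for i in range(5): bot.read_camera("side"); o=bot.get_obs(); F.append(o["contact_force"])
print("F",np.mean(F,0).round(2),o["eef_pos"].round(4) if hasattr(o["eef_pos"],"round") else o["eef_pos"])
E
M='done'; python3 -m crank '[{"linear":[0,0.001,0],"dr":[0,0,0],"hand":-1},{"linear":[0,0.0015,0],"dr":[0,0,0],"hand":-1},{"linear":[0,0.0015,0],"dr":[0,0,0],"hand":-1}]' >/dev/null; python3 f.py
python3 -m crank '[{"linear":[0,0.001,0],"dr":[0,0,0],"hand":-1},{"linear":[0,0.0015,0],"dr":[0,0,0],"hand":-1},{"linear":[0,0.0015,0],"dr":[0,0,0],"hand":-1}]' >/dev/null; python3 f.py
```

```text
F [-0.16 -0.23 -1.56] [0.4931 0.0235 0.1377]
F [-0.73 -0.24  1.04] [0.4932 0.0235 0.1363]
```

```bash
python3 -m crank '[{"linear":[0,0.001,0],"dr":[0,0,0],"hand":-1},{"linear":[0,0.0015,0],"dr":[0,0,0],"hand":-1},{"linear":[0,0.0015,0],"dr":[0,0,0],"hand":-1}]' >/dev/null; python3 f.py
python3 -m crank '[{"linear":[0,0.001,0],"dr":[0,0,0],"hand":-1},{"linear":[0,0.0015,0],"dr":[0,0,0],"hand":-1},{"linear":[0,0.0015,0],"dr":[0,0,0],"hand":-1},{"linear":[0,0.0015,0],"dr":[0,0,0],"hand":-1}]' >/dev/null; python3 f.py
python3 - <<'E'
from h import *
go([.4929,.0232,.1],Rtool(-22,0),0)
s=bot.read_camera("side"); t=bot.read_camera("top")
for c in("side","top"): print(c,[(n,round(k["score"],2),np.round(k["xy"],1).tolist()) for n in("probe_tip","spot","small_cap","zero_plate","cap") for k in bot.place_of(c,n)])
g=s.min(2); _,L=cv2.connectedComponents((g[208:232,318:360]>80).astype(np.uint8)); n=np.bincount(L.ravel());i=1+n[1:].argmax(); v,u=np.where(L==i); print("cap front px",u.min()+318,u.max()+318,v.max()+208)
a=cv2.imread("pics/s11.png"); g0=cv2.resize(a,(60,60),interpolation=cv2.INTER_AREA).min(2); L=g0[43:,8:50]>80; v,u=np.where(L); print("before",u.min()+318,u.max()+318,v.max()+208)
E
```

```text
F [-0.77  0.31  1.64] [0.4932 0.0236 0.1348]
F [-0.65  0.09  2.48] [0.4932 0.0235 0.1333]
lin [0.0004, 0.0333, -0.0002] dr [-0.06, 0.06, 0.05] dist 0.033 t 24.92 F [-0.9 -0.4  2. ] w 0.311 q [-0.61, 0.34, 0.53, 2.1, -0.25, 0.76, -0.31]
side [('probe_tip', 0.23, [228.4, 308.5]), ('spot', 0.69, [339.3, 205.4]), ('spot', 0.59, [338.8, 172.1]), ('small_cap', 0.54, [302.4, 263.8]), ('zero_plate', 0.59, [415.9, 192.6]), ('zero_plate', 0.25, [380.9, 172.1]), ('cap', 0.65, [337.4, 205.4]), ('cap', 0.51, [333.8, 170.4])]
top [('probe_tip', 0.46, [493.3, 295.7]), ('probe_tip', 0.33, [240.0, 211.7]), ('spot', 0.86, [401.5, 187.6]), ('small_cap', 0.57, [239.2, 211.1]), ('zero_plate', 0.8, [402.5, 286.8]), ('cap', 0.62, [400.2, 183.3])]
cap front px 328 346 221
before 328 346 221
```

The net push is about 4 N with 3–4.4 mm of travel since contact, so the probe is about halfway in. The tool is upright within 0.1°, and the cap and bystanders haven't moved. Handing in.

```bash
python3 -c "
from station import bot
print(bot.hand_in(), bot.get_obs()['t'])"
```

```text
the job is handed in; nothing more can be done
the job is handed in; nothing more can be done
```

I turned the larger cap over in two 90° grip-and-turn steps and let go of it mouth-down on the mat. I then drew the grey gauge out of its cradle along its own axis and pressed its probe on the ringed spot. I handed the job in with the gauge still held there, at about 25 s of the 72 s; no verdict is reported.

**What the last checks showed:**
- **Press:** the net push is about 4 N, and the tool went down 3 to 4.4 mm after contact, so the probe should be about halfway in.
- **Upright:** the tool is within 0.1° of vertical. I did not measure the gauge's own tilt in the fingers.
- **Position:** the estimated tip is within about 1 mm of the spot's estimated position.
- **Cap:** its outline in the side view was the same before and after pressing.
- **Other things:** the small cap and zero plate were still where they started. I did not re-check the tee, bend, coupling, marker or tape, but nothing went near them.

**What disagreed or failed:**
- The two cameras differed by about 4 mm on the cap's centre and about 3 mm on the spot, so I used the average. The limit is 6 mm.
- The networks could not find the probe tip once it was over the cap. The tip position comes from where the gauge was gripped, plus one close side view that showed the pin above the ring.

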